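# Hang a lamp socket and show its contacts to the bench camera in a mirror

## Task

Hang the brass lamp socket by its wire loop on the hook of the inspection stand and let it hang free. Then take the round inspection mirror and hold it face up straight beneath the hanging socket, in the middle of the camera's view and angled so that the camera looks straight up into the socket's mouth and sees the contacts; finish while holding the mirror still in the air at that angle, touching neither the socket nor the stand with it. Do not tip the socket over or shift the camera, and leave the other things on the desk where they are.

Things in the scene. Friction and masses are not known exactly. Their poses are not given: they have to be found in the camera images.
- stand: fixed inspection stand, placed and turned differently each time. Origin: on the desk straight below the hook's seat; x from hook to post, z up. Base plate 160 x 120 x 12 mm spans x = 35 to 195 mm; 16 mm round post at x = 130 mm, 297 mm high. From it an 8 mm steel arm runs level at height 276 mm towards -x and dips into the hook at x = 0
- hook_seat (a point): top of the hook's 8 mm wire at its lowest place, 269 mm above the desk, where the loop's bar rests; the wire there runs along the stand's x. Axes as the stand's
- hook_tip (a point): top of the hook's upturned free end, 17 mm to -x of the seat, 282 mm above the desk. The hook is open to -x: a loop is brought over the tip from the -x side, its bar passing above the tip
- cam_lens (a point): front lens of the bench camera, a black barrel 33 mm thick, 92 mm long, with a 41 mm collar. y points out of the camera's back: it looks along -y, sloping 20 to 44 degrees down, differently each time; x is the stand's x. Its line of sight meets the vertical through the hook's seat 238 mm in front of the lens, 103 mm above the desk, 60 mm below the hanging socket's mouth
- cam_pivot (a point): pivot of the camera arm on the post, in the line x through the point the camera looks at. A 10 mm rod, 305 mm long, rises from here behind the hook (105 mm to +x of it); a bar reaches forward from it to the camera. The arm is clamped; do not push it
- socket: loose brass lamp socket, about 110 g, standing upright on its open mouth. Origin: centre of the mouth; z up its axis to the loop. Barrel 29 mm, shade ring 40 mm diameter at 19 to 29 mm height, cap up to 63 mm. On top a stiff loop of 6 mm wire in the plane x = 0: upright sides at y = +-17.5 mm (41 mm over them, 29 mm between). Two steel contact pins 20 mm up inside the 24 mm bore
- loop_bar (a point): middle (wire centre) of the loop's straight top bar, along the socket's y, 108 mm above the mouth; 40 mm is clear below the bar. The loop can be pinched across its two sides from above, 92 mm above the mouth. Hung, the mouth is about 164 mm above the desk
- mirror: loose inspection mirror, about 75 g, lying on the desk face up. Origin: on the underside below the gripping place; x along the handle towards the head, z square to the glass, out of its reflecting face. Black handle 14 x 14 mm from x = -75 to 40 mm, axis 7 mm above the underside; thin neck; round head 52 mm diameter, 7 mm thick, centred at x = 131 mm, parallel to the handle
- mirror_glass (a point): centre of the mirror's reflecting face: 131, 0, 7.5 mm in the mirror's frame
- handle_end (a point): end of the mirror's handle away from the head: -75, 0, 7 mm in the mirror's frame
- insulator: the green glass insulator: bell-shaped, 74 mm diameter, 92 mm high, standing; a bystander. Origin: centre of its underside
- relay: the grey plastic relay: a box 28 x 36 x 48 mm high, standing; a bystander. Origin: centre of its underside
- bus_bar: the copper bus bar: flat bar 130 x 22 x 6 mm with five holes, lying; a bystander. Origin: centre of its underside
- bumper: the black rubber desk bumper: disc 42 mm diameter, 16 mm high; a bystander. Origin: centre of its underside
- tin: a screw tin: 69 mm diameter, 58 mm high, standing; a bystander. Origin: centre of its underside
- spare_ring: a spare brass shade ring lying flat: 42 mm outside, 30 mm hole, 9 mm high; a bystander. Origin: centre of its underside
- screwdriver: a screwdriver 170 mm long, lying; a bystander. Origin: on the desk below its middle
Mind the look-alikes: they are no part of the job. Of the things that look like the mirror, the larger one is meant.

How it is judged (in metres and radians):
On the way:
1. the socket hangs by its loop on the hook, upright and let go (contact force between socket and stand above 0.2 N and distance between loop_bar and hook_seat below 0.018 m and angle between socket's own z axis and vertical below 0.15 rad and contact force between socket and the fingers below 0.05 N and contact force between socket and mirror below 0.05 N and linear speed of socket below 0.06 m/s), for 0.3 s.
At the end, for the whole second after the job is handed in: Socket hanging upright on the hook, still, touching only the stand. Mirror held still by the fingers alone, glass centre within 16 mm of the socket's axis and of the camera's line of sight, its normal halfway between straight up and the direction to the camera within 6 degrees each way (all of step 1 and contact force between mirror and the fingers above 1 N and contact force between mirror and stand below 0.05 N and height (world z) of mirror_glass above 0.06 m and height (world z) of handle_end above 0.03 m and linear speed of mirror below 0.03 m/s and angular speed of mirror below 0.2 rad/s and horizontal distance between mirror_glass and socket below 0.016 m and x of mirror_glass in the frame of cam_lens between -0.016 and 0.016 m and z of mirror_glass in the frame of cam_lens between -0.016 and 0.016 m and angle between the z axis of mirror and the x axis of cam_lens, either way round above 1.46 rad and ((angle between cam_lens's own y axis and vertical below 0.907 rad and angle between mirror's own z axis and vertical between 0.297 and 0.557 rad and angle between the z axis of mirror and the y axis of cam_lens, either way round below 0.557 rad) or (angle between cam_lens's own y axis and vertical between 0.907 and 1.012 rad and angle between mirror's own z axis and vertical between 0.35 and 0.61 rad and angle between the z axis of mirror and the y axis of cam_lens, either way round below 0.61 rad) or (angle between cam_lens's own y axis and vertical between 1.012 and 1.117 rad and angle between mirror's own z axis and vertical between 0.402 and 0.662 rad and angle between the z axis of mirror and the y axis of cam_lens, either way round below 0.662 rad) or (angle between cam_lens's own y axis and vertical above 1.117 rad and angle between mirror's own z axis and vertical between 0.455 and 0.715 rad and angle between the z axis of mirror and the y axis of cam_lens, either way round below 0.715 rad))); the arm keeps its last pose, push and grip.
It fails at once if the socket is tipped over or dropped (angle between socket's own z axis and vertical above 0.8 rad).
It fails at once if the camera is knocked out of its place (distance of cam_lens from where it was at the start of the episode above 0.012 m).
It fails at once if a bystander is disturbed (distance of any of insulator, relay, bus_bar, bumper, screwdriver, tin, spare_ring from where it was at the start of the episode above 0.03 m).
It also fails if it takes over 62 s, if anything falls off the work surface, if the arm or the gripper's body presses on something with over 40 N, if the wrist force passes 120 N, or if a joint passes its speed limit or range.

## Robot

A 6-joint arm with a two-finger parallel gripper is mounted at the origin on the work surface. World frame = base frame: x ahead of the robot, y to its left, z up, the work surface at z = 0. Lengths are in mm, angles in rad, forces in N, time in s.
With the tool pointing down it reaches from about 350 to 875 mm from the base axis. Payload 4.2 kg.
Tool frame: the origin (TCP) lies at the very end of the fingers, on their centre line; the grasp point (between the pads) lies 19 mm behind it (pinch_z is the distance from the TCP to the grasp point, in mm); z points along the fingers, y is the line along which they close (so a half turn about z gives the same grasp; the last joint's range is limited). The gripper opens to 85 mm and grips with 20 to 120 N. Pads are 22 mm wide; open, the fingers measure 114 mm over their backs; the gripper's body (76 mm by 85 mm) begins 54 mm behind the grasp point. The pads swing forward as they close: fully open they stand 13 mm farther back than shut.
Start: joints at [-1.037, 0.385, 0.008, 0, -1.194, -0.259], TCP at [169.613, -601.524, 231.312] pointing down, gripper open.
Joint ranges: [-3.14, 3.14], [-1.21, 2.06], [-1.07, 1.41], [-3.16, 2.05], [-2.99, -0.16], [-3.1, 3.1]. Speed limits (rad/s): [2.79, 2.79, 3.14, 3.14, 3.14, 3.14].

## Interface

Orientations are given as a unit quaternion [x, y, z, w].
In Python, from bench import * gives the robot as it stands.
- The arm moves only by the tool arm_command, never from a script. Its argument "steps" is one flat list of numbers, 4 for each row, row after row: the shift along the tool's x, y, z in m, then the turn about the tool's z in rad. In form: [tx, ty, tz, roll, tx, ty, tz, roll, ...]. A call has 1 to 20 rows; each row shifts and turns the commanded pose from where the row before left it, along the tool's axes as they then stand; what a row does not reach is not made up. A row lasts 1/8 s, in which the tool goes at most 62.5 mm and 10.7 degrees, less where a joint would pass 70% of its speed; a pose out of reach is approached as far as the arm can. A call with a gripper value outside its range is refused whole. "grip" is the finger opening in m, from 0 to 0.0854, set as the call begins (left out, the last holds). The fingers move at their own pace and stop on an object; the grip force is fixed at half the most. Time passes only in rows, so rows that do not move let the fingers close. It gives the time, the measured TCP pose, the force, the opening and the grip force at its end, in the units of the state.
- read_state(): the state, without advancing time (a new reading comes with each control period).
- get_image(name): name is "scene" or "top"; returns the picture (384x512x3 uint8, red, green, blue); there is no depth.
- get_calibration(name): a dict with "camera_matrix" (3x3 intrinsics, pixels), "cam_to_world" (4x4, takes a point from camera to world coordinates). Camera axes: x right, y down, z forward; pixel columns grow to the right and rows downward; lengths in mm; the calibration is good to about 2 mm. A picture is of the moment at which its call begins. get_calibration takes no time and is no camera call.
- job_done(): hands the job in; it is judged then, once.
The state is a dict: "clock": time; "joints": joint angles; "joint_vel": joint speeds; "joint_efforts": joint torques, N m; "position": TCP position; "ee_rot": TCP orientation; "contact_force": force on the tool from outside, world axes, zero at the start; "wrist_torque": the same for the moment, N m; "gripper_width": finger opening in mm; "grasp_force": force on a finger pad.
Only numpy, scipy, OpenCV 4.12 (cv2) and the standard library are available. Lean on these libraries where they do the work, as an engineer would, in place of code of your own. Each camera call takes 0.05 s, during which the arm holds its last target. There are 200 camera calls.

## Working session

There is one attempt and no reset: what is moved stays moved. The work goes in short steps, Python scripts to look and compute and a tool call to move; the robot and the scene stay as the last step left them, time stands still between calls to the robot, and variables do not carry over. Pictures are saved under pics/ and viewed, at most 10 in all, crops included, and the job is handed in when it is done.

Besides the shell and the picture viewer there is one more tool, called as a command line: name --argument value ..., lists and objects as JSON in quotes. arm_command: Moves the arm, as the interface text tells. Its arguments: {"type":"object","properties":{"steps":{"type":"array","items":{"type":"number"}},"grip":{"type":"number"}},"required":["steps"]}

```bash
mkdir -p pics; ls
python3 - <<'E'
from bench import *
import cv2,numpy as np
s=read_state();print({k:np.round(v,3).tolist() for k,v in s.items()})
for n in("scene","top"):
    im=get_image(n);cv2.imwrite(f"pics/{n}0.png",cv2.cvtColor(im,cv2.COLOR_RGB2BGR))
    c=get_calibration(n);print(n,np.round(c["camera_matrix"],1).tolist(),np.round(c["cam_to_world"],3).tolist())
a=cv2.imread("pics/scene0.png");b=cv2.imread("pics/top0.png")
cv2.imwrite("pics/s0.png",cv2.resize(a,(800,600),interpolation=3));cv2.imwrite("pics/t0.png",cv2.resize(b,(800,600),interpolation=3))
E
```

```text
pics
{'clock': 0.0, 'joints': [-1.037, 0.386, 0.007, -0.0, -1.194, -0.259], 'joint_vel': [0.0, 0.001, -0.0, 0.0, 0.002, -0.0], 'joint_efforts': [-0.0, -39.228, 18.84, 4.186, -0.005, 0.0], 'position': [169.431, -601.005, 230.233], 'ee_rot': [-0.137, 0.991, 0.001, -0.0], 'contact_force': [-0.183, 0.28, -0.015], 'wrist_torque': [-0.035, 0.046, 0.009], 'grasp_force': 0.0, 'gripper_width': 85.451}
scene [[472.9, 0.0, 252.6], [0.0, 472.9, 191.3], [0.0, 0.0, 1.0]] [[0.685, 0.54, -0.489, 1135.492], [0.729, -0.501, 0.467, -587.345], [0.007, -0.676, -0.737, 1158.773], [0.0, 0.0, 0.0, 1.0]]
top [[349.6, 0.0, 256.7], [0.0, 349.6, 195.0], [0.0, 0.0, 1.0]] [[-0.021, -0.985, 0.172, 274.336], [-1.0, 0.024, 0.017, 24.342], [-0.021, -0.171, -0.985, 1352.749], [0.0, 0.0, 0.0, 1.0]]
```

View pics/s0.png

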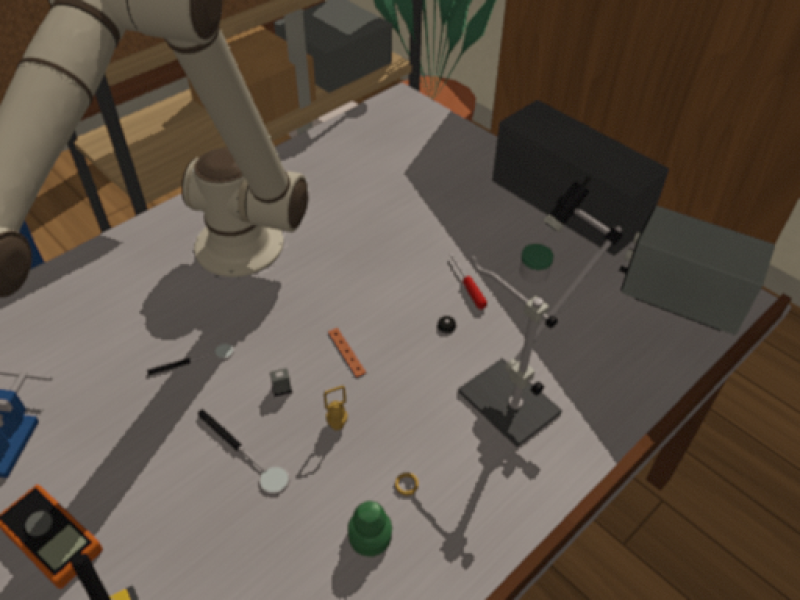

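View pics/t0.png

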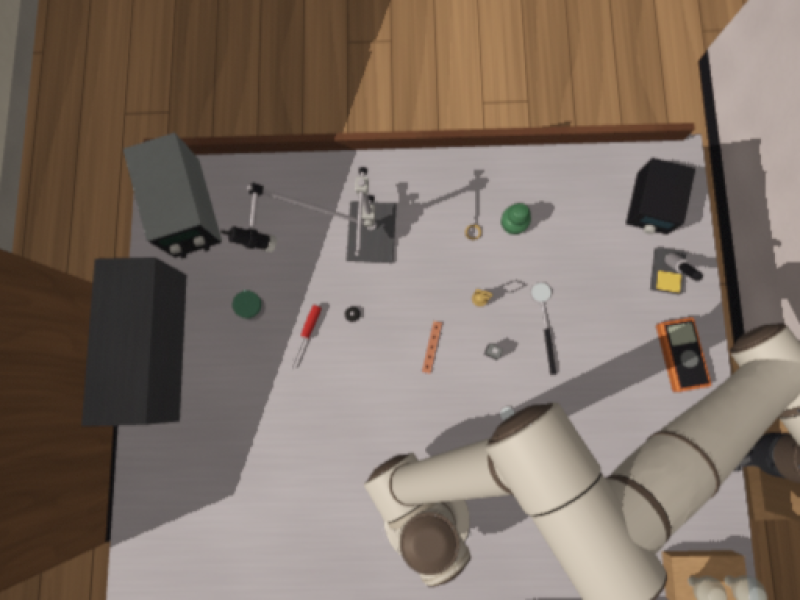

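Things that look like the mirror in the scene view:
- The larger one has its handle at (200,412) and its head at (273,480).
- The smaller one has its handle at (150,372) and its head at (225,350).

The larger one is meant. The brass socket with a loop is at (335,410), and the loose ring at (405,484) is a bystander. The stand's post is near (520,380), its hook near (475,262), and the camera is at (572,200).

I'll enlarge these areas to confirm before reaching for anything.

```bash
cat > h.py <<'E'
from bench import *
import cv2,numpy as np
C={n:get_calibration(n) for n in("scene","top")}
def ray(n,p):
    K=C[n]["camera_matrix"];T=np.array(C[n]["cam_to_world"])
    d=T[:3,:3]@np.linalg.inv(K)@[p[0],p[1],1.];return T[:3,3],d/np.linalg.norm(d)
def plane(n,p,z):
    o,d=ray(n,p);return o+d*(z-o[2])/d[2]
def tri(ps,pt):
    o1,d1=ray("scene",ps);o2,d2=ray("top",pt)
    A=np.stack([d1,-d2],1);t=np.linalg.lstsq(A,o2-o1,rcond=None)[0]
    a,b=o1+d1*t[0],o2+d2*t[1];return (a+b)/2,np.linalg.norm(a-b)
def proj(n,X):
    T=np.linalg.inv(C[n]["cam_to_world"]);q=C[n]["camera_matrix"]@(T[:3,:3]@np.array(X,float)+T[:3,3]);return q[:2]/q[2]
E
python3 - <<'E'
from h import *
a=cv2.imread("pics/scene0.png");b=cv2.imread("pics/top0.png")
def crop(im,x0,y0,x1,y1,s):
    c=cv2.resize(im[y0:y1,x0:x1],None,fx=s,fy=s,interpolation=cv2.INTER_CUBIC)
    for x in range((x0+9)//10*10,x1,10):
        cv2.line(c,(int((x-x0)*s),0),(int((x-x0)*s),4),(0,0,255),1)
        if x%20==0:cv2.putText(c,str(x),(int((x-x0)*s),14),0,.35,(0,0,255),1)
    for y in range((y0+9)//10*10,y1,10):
        cv2.line(c,(0,int((y-y0)*s)),(4,int((y-y0)*s)),(0,0,255),1)
        if y%20==0:cv2.putText(c,str(y),(5,int((y-y0)*s)+4),0,.35,(0,0,255),1)
    return c
def mont(f,*cs):
    H=max(c.shape[0] for c in cs);cs=[cv2.copyMakeBorder(c,0,H-c.shape[0],0,4,0) for c in cs];m=np.hstack(cs);print(m.shape);cv2.imwrite(f,m)
mont("pics/A.png",crop(a,290,105,390,290,3.2),crop(b,140,95,265,180,3.7))
mont("pics/B.png",crop(a,90,210,250,325,2.6),crop(b,265,170,370,275,3.5))
for n,im in(("scene",a),("top",b)):
    h=cv2.cvtColor(im,cv2.COLOR_BGR2HSV)
    m=cv2.inRange(h,(12,100,80),(32,255,255))
    k,l,st,ce=cv2.connectedComponentsWithStats(m)
    for i in range(1,k):
        if st[i,4]>8: print(n,"brass",st[i],ce[i].round(1))
E
```

```text
(592, 790, 3)
(368, 792, 3)
scene brass [ 141    0  122   93 3128] [185.2  42.8]
scene brass [ 68  27  45  27 556] [88.7 39.8]
scene brass [196  35   3   4   9] [197.   36.7]
scene brass [269  49  17  14 115] [276.7  54.6]
scene brass [  76   56   69   78 2792] [107.3  91.4]
scene brass [  48   80   39   65 1025] [ 68.2 111.6]
scene brass [ 23  96  27  31 340] [ 37.6 109.9]
scene brass [ 20 126  45  42 982] [ 42.2 147.1]
scene brass [478 227   6   5  11] [481.1 229.4]
scene brass [489 233   7   6  12] [492.2 235.5]
scene brass [467 239  45  30 149] [489.1 252.8]
scene brass [497 238  15  12  38] [503.9 243.6]
scene brass [208 247  14  28 223] [214.8 262.7]
scene brass [463 246  49  36 286] [488.1 262.8]
scene brass [459 254  10   6  17] [463.6 256.4]
scene brass [394 279  24  22 134] [406.2 289.7]
scene brass [391 300   9   5  12] [395.  302.4]
scene brass [253 303  15  14  96] [259.9 309.6]
scene brass [380 305  15  14  73] [386.7 310.7]
scene brass [ 23 311  13  13  28] [ 29.4 316.6]
scene brass [362 328  10   8  27] [366.7 331.4]
scene brass [  0 334  18  21  48] [  8.4 343.4]
sce
[... 452 characters left out ...]
3   181 14468] [70.6 74.3]
top brass [ 137    0   57   87 4418] [164.9  43.6]
top brass [  194     0   284   223 21874] [326.2  42.4]
top brass [303 144   5   6   9] [305.6 145.8]
top brass [420 173  16  14 192] [427.6 179.8]
top brass [302 185  13  11  91] [307.7 190. ]
top brass [422 208   4   6  15] [423.6 210.6]
top brass [468 229   5   9  26] [469.5 233.4]
top brass [429 235   6  15  36] [431.6 242.6]
top brass [491 268  13   9  52] [497.8 272.8]
top brass [ 478  299   34   85 1527] [494.7 345.5]
top brass [505 313   7  18  92] [508.2 321.5]
top brass [  26  347   44   37 1108] [ 49.2 369.2]
top brass [ 424  353   53   31 1053] [446.8 364.9]
top brass [  0 368  25  16 247] [ 14.1 377.8]
```

View pics/A.png

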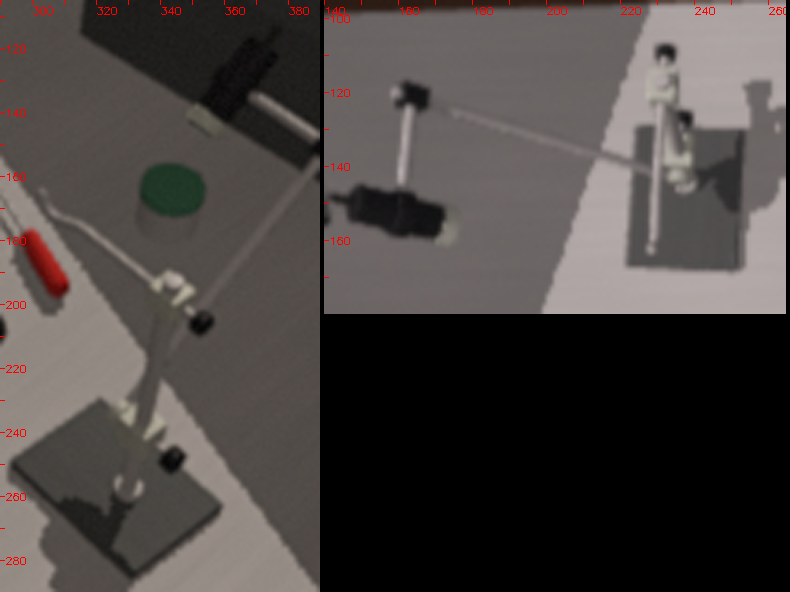

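View pics/B.png

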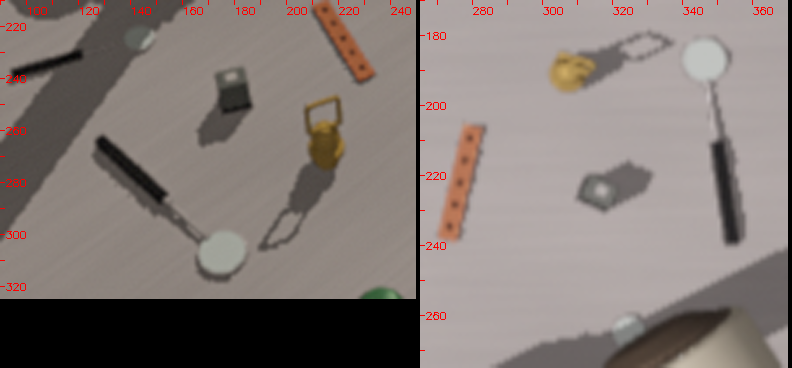

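The larger mirror is confirmed: its head is about 19 px wide in the scene view, against about 12 px for the small one. The socket's loop bar runs from (207,251) to (220,247) in scene pixels. The stand's hook tip is at (303,164) in scene and (228,163) in top.

Run:
```python
from h import *
np.set_printoptions(precision=1,suppress=True)
print("plate scene",*[plane("scene",p,12)[:2] for p in[(293.1,248.8),(321.3,229.4),(359.4,263.4),(332.2,283.5)]])
print("plate top",*[plane("top",p,12)[:2] for p in[(221.9,166.6),(224.9,128.8),(253.8,130.1),(253,167.4)]])
for n,s,t in[("tip",(302.8,164.4),(228.4,162.6)),("lens",(353.8,141.6),(174.3,158)),("camback",(375,117),(147,149)),("mir end",(127.3,263.8),(355,239.1)),("mir front",(153.5,286.2),(349.9,210.9)),("head",(175.4,306.2),(346.7,187.1)),("loopbar",(213.9,249.3),(308.8,188))]:
    print(n,*tri(s,t))
print("tip@282",plane("scene",(302.8,164.4),282),plane("top",(228.4,162.6),282))
print("post@12",plane("scene",(330,257),12))
a,b=plane("scene",(207.3,251.2),108),plane("scene",(220.4,247.3),108);print("bar",a,b,(a+b)/2,np.linalg.norm(a-b),np.arctan2(*(b-a)[[1,0]]))
a,b=plane("top",(303.6,186.6),108),plane("top",(314,189.4),108);print("bar top",a,b,(a+b)/2)
print("head@7",plane("scene",(175.4,306.2),7.5),plane("top",(346.7,187.1),7.5))
print("h end@7",plane("scene",(127.3,263.8),7),plane("top",(355,239.1),7))
# colour refinements: brass in top, black handle axis & head
b=cv2.imread("pics/top0.png");a=cv2.imread("pics/scene0.png")
for n,im,(x0,y0,x1,y1) in(("scene",a,(120,255,160,292)),("top",b,(343,200,362,245))):
    g=cv2.cvtColor(im,6)[y0:y1,x0:x1];m=(g<45).astype(np.uint8)
    k,l,st,ce=cv2.connectedComponentsWithStats(m);i=1+st[1:,4].argmax();r=cv2.minAreaRect(cv2.findNonZero((l==i).astype(np.uint8)));bx=cv2.boxPoints(r)+[x0,y0]
    print(n,"handle",ce[i]+[x0,y0],r[1:],st[i,4],"centre@7",plane(n,ce[i]+[x0,y0],8))
    ys,xs=np.where(l==i);v=cv2.fitLine(np.c_[xs,ys].astype(np.float32),cv2.DIST_L2,0,.01,.01).ravel()
    p=ce[i]+[x0,y0];d=plane(n,p+10*v[:2],8)-plane(n,p-10*v[:2],8);print(" yaw",np.arctan2(d[1],d[0]))
```

```text
plate scene [623.7  68.4] [632.6 184.6] [790.  171.4] [779.9  62.3]
plate top [625.6 183.4] [782.3 170.6] [773.4  54.1] [619.   60.3]
tip [569.8 132.8 278.6] 4.446254387434
lens [596.2 312.3 266.7] 12.992418239815015
camback [608.2 379.9 325.9] 8.133467119938688
mir end [ 330.5 -320.1    8. ] 3.5087802615863253
mir front [ 439.9 -308.     3.7] 6.175301659481604
head [ 533.2 -301.3    6.5] 5.735199823865596
loopbar [ 515.1 -142.4   98.9] 3.327390875802612
tip@282 [573.  132.1 282. ] [567.3 130.7 282. ]
post@12 [717.4 126.1  12. ]
bar [ 514.  -161.9  108. ] [ 528.3 -127.7  108. ] [ 521.2 -144.8  108. ] 37.12798417451082 1.175783336667461
bar top [ 518. -124.  108.] [ 506.7 -161.   108. ] [ 512.4 -142.5  108. ]
head@7 [ 535.5 -299.3    7.5] [ 531.4 -303.5    7.5]
h end@7 [ 331.  -318.5    7. ] [ 329.6 -321.9    7. ]
scene handle [139.8 274.8] ((33.233367919921875, 4.484354496002197), 42.51044845581055) 148 centre@7 [ 387.5 -313.4    8. ]
 yaw 0.07195456102150875
top handle [351.9 224.5] ((27.294267654418945, 2.052772045135498), 81.25383758544922) 54 centre@7 [ 385.1 -313.6    8. ]
 yaw -3.058346957965543
```

arm_command --steps '[0, 0, 0, 0.1565, 0, 0, 0, 0.1565, 0, 0, 0, 0.1565, 0, 0, 0, 0.1565, -0.0153, 0.0499, 0.0045, 0, -0.0153, 0.0499, 0.0045, 0, -0.0153, 0.0499, 0.0045, 0, -0.0153, 0.0499, 0.0045, 0, -0.0153, 0.0499, 0.0045, 0, -0.0153, 0.0499, 0.0045, 0, -0.0153, 0.0499, 0.0045, 0, -0.0153, 0.0499, 0.0045, 0, -0.0153, 0.0499, 0.0045, 0, -0.0153, 0.0499, 0.0045, 0, -0.0153, 0.0499, 0.0045, 0, 0, 0, 0, 0, 0, 0, 0, 0]' --grip 0.0854

```text
clock: 2.22
position: [516.0, -143.9, 181.3]
ee_rot: [0.174, 0.985, -0.0, -0.001]
contact_force: [-0.8, -0.2, 0.1]
gripper_width: 85.5
grasp_force: 0.0
```

```bash
cat >> h.py <<'E'
from scipy.spatial.transform import Rotation as R
def go(X,yaw=None):
    "tool shift and roll to world target, after the roll"
    s=read_state();M=R.from_quat(s["ee_rot"]).as_matrix();a=np.arctan2(M[1,1],M[0,1]);yaw=a if yaw is None else yaw
    y=np.array([np.cos(yaw),np.sin(yaw),0]);z=np.array([0,0,-1.]);x=np.cross(y,z);d=np.array(X)-s["position"]
    print("t",round(s["clock"],2),"pos",s["position"],"yaw",round(a,3),"tilt",np.degrees(np.arccos(-M[2,2])).round(2),"w",s["gripper_width"],"F",s["contact_force"],"j",np.round(s["joints"],2))
    print(" shift mm",[round(float(d@v),1) for v in(x,y,z)],"roll",round(a-yaw,3))
np.set_printoptions(precision=1,suppress=True)
E
python3 - <<'E'
from h import *
go((516,-143.3,71),1.22)
im=get_image("scene");b=get_image("top")
c=np.hstack([cv2.resize(i[y:y+130,x:x+130],None,fx=3,fy=3,interpolation=2) for i,x,y in((im,150,170),(b,240,120))])
cv2.imwrite("pics/C.png",c[:,:,::-1])
E
```

```text
t 2.23 pos [ 516.  -143.9  181.3] yaw 1.22 tilt 0.08 w 85.50309600073402 F [-0.8 -0.2  0.1] j [ 0.   0.3 -0.3 -0.  -1.  -1.9]
 shift mm [0.2, 0.6, 110.3] roll 0.0
```

View pics/C.png

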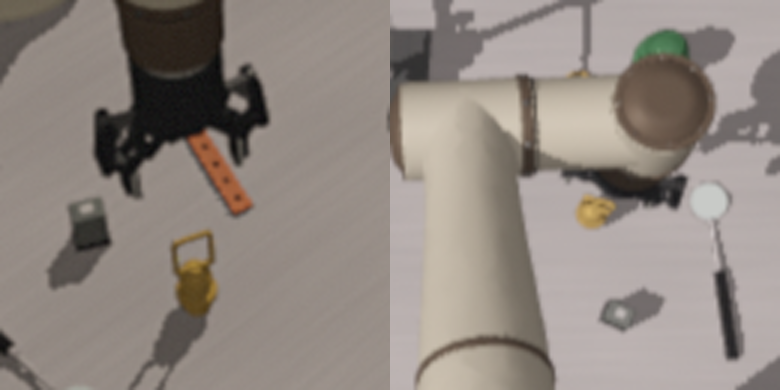

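The gripper is above the socket, with the fingertips at about (195,233) and (230,223) in scene pixels, in line with the loop. The loop bar is at about (213,249), so I can descend.

arm_command --steps '[0, 0, 0.028, 0, 0, 0, 0.028, 0, 0, 0, 0.028, 0, 0, 0, 0.027, 0, 0, 0, 0, 0]'

```text
clock: 2.95
position: [514.4, -145.0, 69.3]
ee_rot: [0.176, 0.984, -0.0, -0.002]
contact_force: [0.3, 0.5, 0.6]
gripper_width: 85.7
grasp_force: 0.0
```

arm_command --steps '[0, 0, 0, 0, 0, 0, 0, 0, 0, 0, 0, 0, 0, 0, 0, 0, 0, 0, 0, 0, 0, 0, 0, 0]' --grip 0.03

```text
clock: 3.7
position: [517.3, -144.3, 72.3]
ee_rot: [0.174, 0.985, -0.0, 0.001]
contact_force: [-0.6, -0.3, 7.1]
gripper_width: 39.3
grasp_force: 59.8
```

Run:
```python
from h import *
go((516,-143.3,71),1.22)
```

```text
t 3.7 pos [ 517.3 -144.3   72.3] yaw 1.22 tilt 0.13 w 39.303960405097655 F [-0.6 -0.3  7.1] j [ 0.   0.4 -0.4  0.  -0.8 -1.9]
 shift mm [1.6, 0.5, 1.3] roll 0.0
```

arm_command --steps '[0, 0, -0.015, 0, 0, 0, -0.035, 0, 0, 0, -0.048, 0, 0, 0, -0.048, -0.0723, 0, 0, -0.047, -0.0723, 0, 0, 0, -0.0723, 0, 0, 0, -0.0723, 0.0024, 0.0396, 0, 0, 0.0024, 0.0396, 0, 0, 0.0024, 0.0396, 0, 0, 0.0024, 0.0396, 0, 0, 0.0024, 0.0396, 0, 0, 0.0024, 0.0396, 0, 0, 0.0024, 0.0396, 0, 0, 0, 0, 0, 0, 0, 0, 0, 0]'

```text
clock: 5.7
position: [516.5, 133.5, 264.0]
ee_rot: [0.031, 1.0, -0.0, -0.0]
contact_force: [0.4, -0.4, -1.8]
gripper_width: 39.1
grasp_force: 60.7
```

Run:
```python
from h import *
go((517.6,133.3,265),1.509)
im=get_image("scene");b=get_image("top")
cv2.imwrite("pics/s1.png",im[:,:,::-1]);cv2.imwrite("pics/t1.png",b[:,:,::-1])
c=np.hstack([cv2.resize(im[100:240,235:345],None,fx=4,fy=4,interpolation=2),cv2.resize(b[100:240,180:270],None,fx=4,fy=4,interpolation=2)])
cv2.imwrite("pics/D.png",c[:,:,::-1])
```

```text
t 5.7 pos [516.5 133.5 264. ] yaw 1.509 tilt 0.02 w 39.07579785216722 F [ 0.4 -0.4 -1.8] j [ 0.6  0.2 -0.2 -0.  -1.2 -2.2]
 shift mm [-1.1, -0.1, -1.0] roll 0.0
```

View pics/D.png

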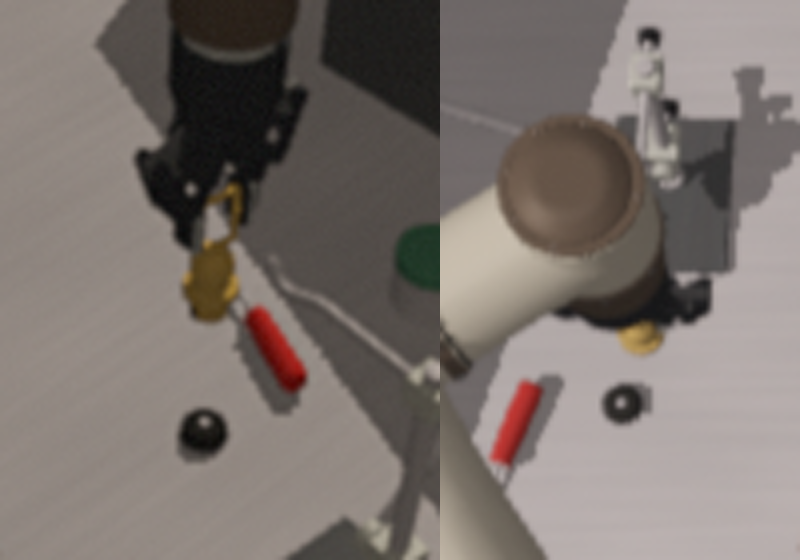

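The socket is held upright in front of the hook. In scene pixels the bar middle is at about (291,148) and the hook tip at about (303,165). I'll correct the hook's place by the known tool pose.

Run:
```python
from h import *
print("proj bar",proj("scene",(516.5,133.5,300)),proj("top",(516.5,133.5,300)))
for q in[(291.3,148.3)]:
    print("obs bar @300",plane("scene",q,300))
print("tip",plane("scene",(303,165.2),282),"proj hook tip guess",proj("scene",(570.5,130,282)))
im=cv2.imread("pics/s1.png");h=cv2.cvtColor(im,cv2.COLOR_BGR2HSV);m=cv2.inRange(h,(12,100,60),(32,255,255))[120:185,270:310]
k,l,st,ce=cv2.connectedComponentsWithStats(m)
for i in range(1,k):
    if st[i,4]>15: print(st[i],ce[i]+[270,120])
for r in m[20:40,5:32]: print(''.join('#' if v else '.' for v in r))
```

```text
proj bar [288.3 148.6] [227. 177.]
obs bar @300 [521.2 140.3 300. ]
tip [575.4 130.2 282. ] proj hook tip guess [301.6 164.3]
[ 11  26  14  34 241] [288.2 166.5]
...........................
...........................
...........................
...........................
...........................
...........................
.................###.......
................####.......
..............######.......
............#####.##.......
............###...##.......
..................##.......
..................##.......
..................##.......
..................##.......
..................##.......
..................##.......
..................#........
..................#........
.................##........
```

Run:
```python
from h import *
d=np.array([.0617,.998,0]);B=np.array([516.5,133.5,300])
for o in(-17.5,0,17.5):print(o,proj("scene",B+o*d),proj("scene",B+o*d-[0,0,36]))
# socket axis below, mouth
for z in(300-108,300-84,300-45):print(z,proj("scene",[516.5,133.5,z]))
m=cv2.inRange(cv2.cvtColor(cv2.imread("pics/s1.png"),cv2.COLOR_BGR2HSV),(12,100,40),(32,255,255))[144:184,275:305]
for i,r in enumerate(m):print(144+i,''.join('#' if v else '.' for v in r))
```

```text
-17.5 [283.4 151.4] [282.7 161.1]
0 [288.3 148.6] [287.5 158.3]
17.5 [293.  145.8] [292.1 155.6]
192 [285.9 176.7]
216 [286.4 170.7]
255 [287.3 160.7]
144 ..............................
145 ..................#...........
146 .................###..........
147 ................#####.........
148 ..............#######.........
149 ............#########.........
150 ...........####..####.........
151 ..................###.........
152 .................####.........
153 ..................###.........
154 ..................##..........
155 ..................##..........
156 ..................##..........
157 ..................#...........
158 ..................#...........
159 .................##...........
160 ...........###.##.............
161 ..........#######.............
162 ..........#######.............
163 .........#########............
164 ........##########............
165 ........##########............
166 ........##########............
167 ........##########............
168 .......############...........
169 ......#############...........
170 ......##############..........
171 ......##############..........
172 ......##############..........
173 ......#############...........
174 .......############...........
175 ........##########............
176 ........#########.............
177 ........#########.............
178 .........#######..............
179 .........######...............
180 ..............................
181 ..............................
182 ..............................
183 ..............................
```

arm_command --steps '[-0.012, 0, 0.006, 0, -0.015, 0, 0, 0, -0.015, 0, 0, 0, -0.015, 0, 0, 0, -0.014, 0, 0, 0, 0, 0, 0, 0, 0, 0, 0, 0]'

```text
clock: 6.68
position: [587.5, 129.2, 257.7]
ee_rot: [0.031, 1.0, -0.0, -0.0]
contact_force: [-0.1, -0.1, -0.4]
gripper_width: 39.0
grasp_force: 60.7
```

Run:
```python
from h import *
go((588.5,129,233),1.509)
im=get_image("scene");b=get_image("top")
cv2.imwrite("pics/s2.png",im[:,:,::-1])
c=np.hstack([cv2.resize(im[110:220,255:355],None,fx=5,fy=5,interpolation=2)])
cv2.imwrite("pics/E.png",c[:,:,::-1])
```

```text
t 6.67 pos [587.5 129.2 257.7] yaw 1.509 tilt 0.03 w 39.0034010682963 F [-0.1 -0.1 -0.4] j [ 0.5  0.3 -0.  -0.  -1.2 -2.1]
 shift mm [-1.0, -0.2, 24.7] roll -0.0
```

View pics/E.png

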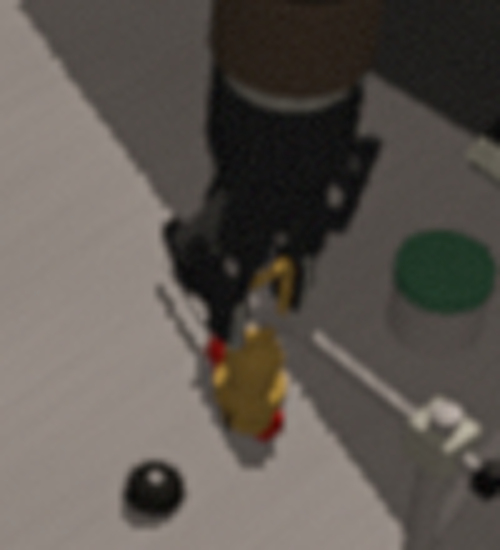

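The socket is in line with the arm and nothing is touching. The loop bar is at (275,268) in the crop, above where the hook should be. Lowering now.

arm_command --steps '[-0.001, 0, 0.006, 0, 0, 0, 0.006, 0, 0, 0, 0.006, 0, 0, 0, 0, 0]'

```text
clock: 7.28
position: [588.3, 129.1, 238.9]
ee_rot: [0.031, 1.0, -0.0, -0.001]
contact_force: [0.1, 0.2, -0.7]
gripper_width: 39.2
grasp_force: 60.7
```

arm_command --steps '[0, 0, 0.002, 0, 0, 0, 0, 0]'

```text
clock: 7.52
position: [588.8, 129.2, 237.8]
ee_rot: [0.031, 1.0, 0.0, 0.0]
contact_force: [0.2, -0.1, -1.2]
gripper_width: 39.7
grasp_force: 60.7
```

arm_command --steps '[0, 0, 0.002, 0, 0, 0, 0, 0]'

```text
clock: 7.78
position: [589.0, 129.2, 236.1]
ee_rot: [0.031, 1.0, 0.0, 0.0]
contact_force: [0.7, 0.6, -0.1]
gripper_width: 39.2
grasp_force: 60.7
```

arm_command --steps '[0, 0, 0.002, 0, 0, 0, 0, 0]'

```text
clock: 8.02
position: [589.1, 129.3, 235.8]
ee_rot: [0.031, 1.0, 0.0, 0.001]
contact_force: [-2.7, 0.3, 5.8]
gripper_width: 39.3
grasp_force: 61.4
```

Contact came at the expected height, so the loop is resting on the seat. Releasing and rising.

arm_command --steps '[0, 0, 0, 0, 0, 0, 0, 0, 0, 0, 0, 0, 0, 0, 0, 0]' --grip 0.065

```text
clock: 8.52
position: [588.7, 129.2, 233.5]
ee_rot: [0.031, 1.0, -0.0, -0.0]
contact_force: [0.8, 0.5, -0.2]
gripper_width: 64.6
grasp_force: 0.0
```

arm_command --steps '[0, 0, -0.02, 0, 0, 0, -0.03, 0, 0, 0, -0.04, 0, 0.04, 0, 0, 0, 0.06, 0, 0, 0, 0.06, 0, 0, 0, 0.04, -0.04, 0, 0, 0, -0.06, 0, 0, 0, 0, 0, 0]'

```text
clock: 9.65
position: [381.9, 39.4, 324.5]
ee_rot: [0.033, 0.999, 0.0, 0.001]
contact_force: [0.6, 0.5, -0.1]
gripper_width: 65.3
grasp_force: 0.0
```

Run:
```python
from h import *
go((400,-312,200),1.65)
im=get_image("scene");b=get_image("top")
cv2.imwrite("pics/s3.png",im[:,:,::-1]);cv2.imwrite("pics/t3.png",b[:,:,::-1])
c=np.hstack([cv2.resize(im[100:240,280:390],None,fx=4,fy=4,interpolation=2),cv2.resize(b[90:230,150:240],None,fx=4,fy=4,interpolation=2)])
cv2.imwrite("pics/F.png",c[:,:,::-1])
```

```text
t 9.65 pos [381.9  39.4 324.5] yaw 1.505 tilt 0.12 w 65.26790438811571 F [ 0.6  0.5 -0.1] j [ 0.5 -0.1 -0.3  0.  -1.3 -2.2]
 shift mm [9.7, -351.7, 124.5] roll -0.145
```

View pics/F.png

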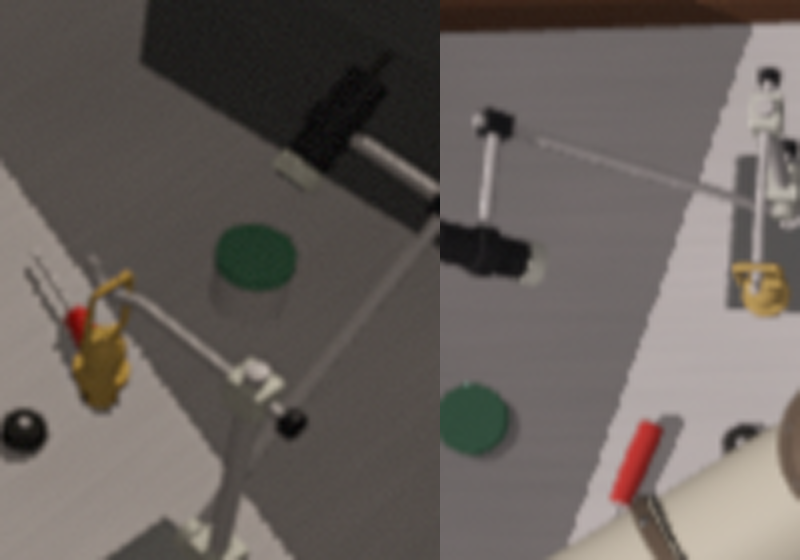

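The socket hangs free on the hook. In the left tile the loop is over the wire at (115,285), with the barrel upright below at (100,370). Next I'll move to the mirror handle.

arm_command --steps '[0, 0, 0, -0.151, 0.001, -0.0441, 0.0268, 0, 0.001, -0.0441, 0.0268, 0, 0.001, -0.0441, 0.0268, 0, 0.001, -0.0441, 0.0268, 0, 0.001, -0.0441, 0.0268, 0, 0.001, -0.0441, 0.0268, 0, 0.001, -0.0441, 0.0268, 0, 0.001, -0.0441, 0.0268, 0, 0, 0, 0, 0, 0, 0, 0, 0]' --grip 0.045

```text
clock: 11.12
position: [407.0, -309.9, 108.9]
ee_rot: [-0.045, 0.999, 0.0, -0.0]
contact_force: [0.1, 0.7, 0.9]
gripper_width: 45.2
grasp_force: 0.0
```

Run:
```python
from h import *
from scipy.optimize import minimize_scalar
go((404,-312.8,5),1.656)
S=np.array([588.5,129,0]);u=np.array([.062,.998,0])
for n,p in(("scene",(354.2,142.5)),("top",(174.3,156.3))):
    f=lambda t:np.linalg.norm(proj(n,S+238*np.cos(t)*u+[0,0,103+238*np.sin(t)])-p)
    r=minimize_scalar(f,bounds=(.3,.8),method="bounded");print(n,np.degrees(r.x),r.fun)
print("relay",plane("scene",(179.6,244.6),24))
im=get_image("scene")
cv2.imwrite("pics/G.png",cv2.resize(im[200:330,100:230],None,fx=4,fy=4,interpolation=2)[:,:,::-1])
```

```text
t 11.12 pos [ 407.  -309.9  108.9] yaw 1.661 tilt 0.06 w 45.15512740230502 F [0.1 0.7 0.9] j [-0.3  0.3 -0.4  0.  -0.8 -1.1]
 shift mm [3.2, -2.7, 103.9] roll 0.005
scene 40.676846219655054 4.274150234808366
top 40.56161536596697 0.06058431404921857
relay [ 390.5 -172.6   24. ]
```

View pics/G.png

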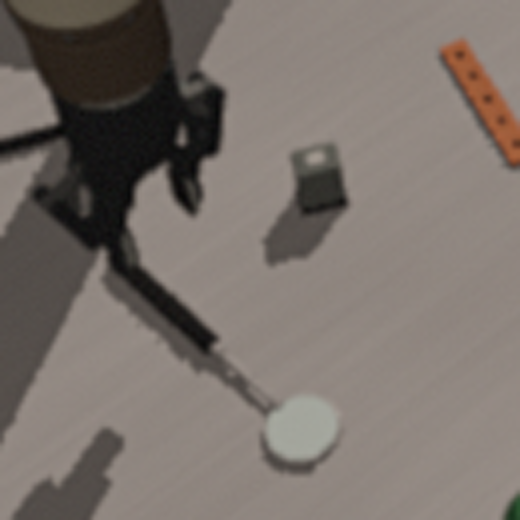

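The fingertips are above the handle, near (120,250) and (190,200) in the crop. The camera slope comes out at about 40.6°, so the mirror needs a tilt of about 24.7° (0.43 rad). Descending to grip.

arm_command --steps '[0.003, -0.003, 0.03, 0.005, 0, 0, 0.03, 0, 0, 0, 0.025, 0, 0, 0, 0.018, 0, 0, 0, 0, 0]'

```text
clock: 11.8
position: [403.8, -312.4, 6.4]
ee_rot: [-0.043, 0.999, 0.0, -0.001]
contact_force: [-0.0, 0.2, -0.1]
gripper_width: 45.1
grasp_force: 0.0
```

arm_command --steps '[0, 0, 0, 0, 0, 0, 0, 0, 0, 0, 0, 0, 0, 0, 0, 0, 0, 0, 0, 0]' --grip 0.005

```text
clock: 12.42
position: [404.6, -313.7, 8.0]
ee_rot: [-0.042, 0.999, -0.001, 0.001]
contact_force: [0.9, 3.8, 6.1]
gripper_width: 11.7
grasp_force: 59.8
```

arm_command --steps '[0, 0, -0.02, 0, 0, 0, -0.03, 0, 0, 0, -0.05, 0, 0, 0, -0.05, 0, 0, 0, 0, 0]'

```text
clock: 13.05
position: [406.1, -314.8, 161.3]
ee_rot: [-0.042, 0.999, -0.002, 0.005]
contact_force: [0.8, 0.2, -1.3]
gripper_width: 11.5
grasp_force: 59.1
```

```bash
cat >> h.py <<'E'
def mirror(n,box):
    "glass blob in image: centroid, size, and its outline"
    im=get_image(n);cv2.imwrite(f"pics/{n}_m.png",im[:,:,::-1]);x0,y0,x1,y1=box
    h=cv2.cvtColor(im,cv2.COLOR_RGB2HSV)[y0:y1,x0:x1];m=cv2.inRange(h,(35,8,130),(95,90,255))
    k,l,st,ce=cv2.connectedComponentsWithStats(m)
    for i in range(1,k):
        if st[i,4]>40:print(n,"blob",st[i]+[x0,y0,0,0,0],ce[i]+[x0,y0],cv2.minAreaRect(cv2.findNonZero((l==i).astype(np.uint8)))[1:])
E
python3 - <<'E'
from h import *
go((404,-312.8,150),1.656)
s=read_state();print(s["wrist_torque"])
P=np.array(s["position"]);d=np.array([np.cos(.085),np.sin(.085),0])
print("pred head if level",proj("scene",P+131*d),proj("top",P+131*d))
mirror("scene",(100,150,260,340));mirror("top",(300,130,400,260))
E
```

```text
t 13.05 pos [ 406.1 -314.8  161.3] yaw 1.655 tilt 0.63 w 11.525152579504859 F [ 0.8  0.2 -1.3] j [-0.3  0.3 -0.4  0.  -0.9 -1.1]
 shift mm [1.9, 2.1, 11.3] roll -0.001
[0. 0. 0.]
pred head if level [167.1 276.4] [356.9 177.1]
scene blob [159 269  12  15  61] [164.4 275.8] ((9.391485214233398, 13.416407585144043), 26.56505012512207)
```

arm_command --steps '[0, 0, -0.0117, -0.178, 0, 0, -0.0117, -0.178, 0, 0, -0.0117, -0.178, 0, 0, -0.0117, -0.178, 0, 0, -0.0117, -0.178, 0, 0, -0.0117, -0.178, 0, 0, -0.0117, -0.178, 0, 0, -0.0117, -0.178, -0.0335, -0.0321, 0, 0, -0.0335, -0.0321, 0, 0, -0.0335, -0.0321, 0, 0, -0.0335, -0.0321, 0, 0, -0.0335, -0.0321, 0, 0, -0.0335, -0.0321, 0, 0, -0.0335, -0.0321, 0, 0, 0, 0, 0, 0, 0, 0, 0, 0]'

```text
clock: 15.28
position: [641.7, -93.7, 247.9]
ee_rot: [-0.685, 0.729, 0.001, -0.002]
contact_force: [0.3, 0.6, -0.5]
gripper_width: 11.6
grasp_force: 59.0
```

Run:
```python
from h import *
S=np.array([588.5,129,0]);ex=np.array([.998,-.062,0]);ey=np.array([.062,.998,0])
go(S+70*ex-220*ey+[0,0,255],3.08)
P=np.array(read_state()["position"])
for t in(0,10,20):
    H=P+131*(np.cos(np.radians(t))*ey-[0,0,np.sin(np.radians(t))])
    print(t,"pred head",proj("scene",H),proj("top",H))
p=proj("scene",P+131*ey).astype(int);q=proj("top",P+131*ey).astype(int)
mirror("scene",(p[0]-40,p[1]-40,p[0]+40,p[1]+40));mirror("top",(q[0]-40,q[1]-40,q[0]+40,q[1]+40))
```

```text
t 15.28 pos [641.7 -93.7 247.9] yaw 3.079 tilt 0.23 w 11.566367888217998 F [ 0.3  0.6 -0.5] j [ 0.1  0.4  0.1 -0.  -1.3 -0.2]
 shift mm [1.1, -3.1, -7.1] roll -0.001
0 pred head [298.5 207.3] [257.6 140.3]
10 pred head [297.3 213.5] [258.3 142.6]
20 pred head [295. 220.] [260.1 144.7]
```

```bash
cat >> h.py <<'E'
def diff(n,c,ref,r=24,show=True):
    "ascii of what changed against a reference picture around pixel c"
    im=get_image(n)[:,:,::-1];cv2.imwrite(f"pics/{n}_d.png",im)
    x0,y0=int(c[0])-r,int(c[1])-r;a=im[y0:y0+2*r,x0:x0+2*r].astype(int);b=cv2.imread(ref)[y0:y0+2*r,x0:x0+2*r].astype(int)
    m=np.abs(a-b).max(2)>18;g=a.max(2)
    print(n,"x0",x0)
    for i in range(2*r):print(y0+i,''.join('.' if not m[i,j] else str(min(9,g[i,j]//26)) for j in range(2*r)))
E
python3 - <<'E'
from h import *
diff("scene",(298,210),"pics/s3.png");diff("top",(258,141),"pics/t3.png",18)
E
```

```text
scene x0 274
186 11113...........................................
187 11113...........................................
188 11013...........................................
189 10013...........................................
190 00014...........................................
191 00024...........................................
192 00024...........................................
193 00024...........................................
194 00024...........................................
195 0002............................................
196 0002............................................
197 0003............................................
198 0003............................................
199 0013............................................
200 0014......................433...................
201 0024.................6666665543.................
202 013................6666677766654................
203 024..............6667777777777665...............
204 13.............356766676777777776...............
205 24............24666666666777777776..............
206 3.............356766666
[... 2243 characters left out ...]
...
142 7777777777666665555.....44..........
143 7777777777766665555....444..........
144 7777777777766665555....444..........
145 7777777777766666555....444..........
146 77777777777666665555..44446.........
147 77777777777666665555..44445.........
148 77777777777666665555..44445.........
149 77777777777666665555.444445.........
150 7777777777766666655.4444444.........
151 77777777777766666.5544444446........
152 777777777777666..55554444445........
153 777777777777666.655554444445........
154 7777777777776666655554444445........
155 777777777777666.6555544444446.......
156 777777777777666.6555544444445.......
157 77777777777766666555554444445.......
158 77777777777766.66555554444445.......
```

The mirror is still level in the grip: the glass is at (299,207) in scene against a predicted (298.5,207). The tool cannot tilt, so I'll pivot the mirror in the fingers by raising it with the glass under the stand's fixed arm.

arm_command --steps '[-0.0194, -0.003, 0, 0, -0.0194, 0, 0, 0, -0.0194, 0, 0, 0, -0.0194, 0, 0, 0, -0.0194, 0, 0, 0, 0, 0, -0.005, 0, 0, 0, -0.005, 0, 0, 0, 0, 0]'

```text
clock: 16.48
position: [652.0, 2.5, 260.9]
ee_rot: [-0.684, 0.729, -0.0, 0.001]
contact_force: [0.9, -0.7, 0.9]
gripper_width: 11.7
grasp_force: 59.0
```

arm_command --steps '[0, 0, -0.005, 0, 0, 0, -0.005, 0, 0, 0, -0.005, 0, 0, 0, 0, 0]'

```text
clock: 16.98
position: [651.7, 2.8, 275.4]
ee_rot: [-0.684, 0.729, -0.0, 0.0]
contact_force: [-0.1, 0.0, -1.4]
gripper_width: 11.7
grasp_force: 58.9
```

arm_command --steps '[0, 0, -0.005, 0, 0, 0, -0.005, 0, 0, 0, 0, 0]'

```text
clock: 17.35
position: [651.3, 3.2, 284.8]
ee_rot: [-0.685, 0.729, 0.0, -0.001]
contact_force: [-0.7, 0.5, -2.7]
gripper_width: 11.7
grasp_force: 58.5
```

Run:
```python
from h import *
S=np.array([588.5,129,0]);ex=np.array([.998,-.062,0]);ey=np.array([.062,.998,0])
s=read_state();P=np.array(s["position"]);print(P,s["wrist_torque"],"local",(P-S)@ex,(P-S)@ey)
for t in(0,5,10,20):
    H=P+131*(np.cos(np.radians(t))*ey-[0,0,np.sin(np.radians(t))]);print(t,proj("scene",H))
print("arm line",proj("scene",S+40*ex+[0,0,276]),proj("scene",S+100*ex+[0,0,276]))
diff("scene",proj("scene",P+131*ey),"pics/s3.png",20)
```

```text
[651.3   3.2 284.8] [-0.2  0.2  0.1] local 70.42643193122576 -121.69046914281452
0 [328.2 180.5]
5 [327.5 183.7]
10 [326.6 186.9]
20 [324.  193.7]
arm line [316.8 178. ] [333.6 191.1]
scene x0 308
160 100012..................................
161 000012..................................
162 00001...................................
163 00001...................................
164 00001...................................
165 00001...................................
166 00001...................................
167 00012...................................
168 00012...................................
169 00012...................................
170 0001....................................
171 0002....................................
172 001.....................................
173 002.....................................
174 012.....................................
175 01......................................
176 1.......................................
177 12......................................
178 12............455555544.................
179 01............66777776654...............
180
[... 196 characters left out ...]
....66777777775..........
185 13........577764.....677777775..........
186 123.......46777654....67777775..........
187 112........56777764....6777775..........
188 1113.......456677764....667764..........
189 111243323444455677753.....665...........
190 111222113554..45566553..................
191 1111110023......345654..................
192 11111110123........44...................
193 0011111134..............................
194 000111234...............................
195 0001234.................................
196 001234..................................
197 0134....................................
198 12......................................
199 2.......................................
```

It is pivoting as planned. The glass is now at about (327.5,185) with the arm across it, which is about 6° for 2.7 N. I'll keep raising.

arm_command --steps '[0, 0, -0.005, 0, 0, 0, -0.005, 0, 0, 0, -0.005, 0, 0, 0, -0.005, 0, 0, 0, -0.005, 0, 0, 0, -0.005, 0, 0, 0, -0.005, 0, 0, 0, -0.005, 0, 0, 0, 0, 0]'

```text
clock: 18.52
position: [652.1, 2.8, 325.9]
ee_rot: [-0.684, 0.729, -0.001, 0.001]
contact_force: [0.6, -0.7, -2.2]
gripper_width: 11.5
grasp_force: 58.5
```

Run:
```python
from h import *
S=np.array([588.5,129,0]);ex=np.array([.998,-.062,0]);ey=np.array([.062,.998,0])
s=read_state();P=np.array(s["position"]);print(P,s["contact_force"],"local",(P-S)@ex,(P-S)@ey)
for t in(15,20,25,30):
    H=P+131*(np.cos(np.radians(t))*ey-[0,0,np.sin(np.radians(t))]);print(t,proj("scene",H))
diff("scene",(330,188),"pics/s3.png",19)
```

```text
[652.1   2.8 325.9] [ 0.6 -0.7 -2.2] local 71.29433162125993 -122.05283667850026
15 [327.5 179.6]
20 [326.  183.2]
25 [324.3 186.8]
30 [322.4 190.4]
scene x0 311
169 13....................................
170 1.....................................
171 2.....................................
172 2.....................................
173 23....................................
174 13....................................
175 12....................................
176 112..333..............................
177 11111123..............................
178 11111002..............................
179 111111013.............................
180 111111112.............................
181 001112.43.............................
182 0001.45653............................
183 001.56666543..........................
184 1224666666653.........................
185 233466666666543.......................
186 4...566666666653......................
187 ..43.566666666653.....................
188 ...4.4556666666653....................
189 4..4...456666666653...................
190 444444..4566666666543.................
191 5.........45556666664.................
192 ............344555553.................
193 ......................................
194 ......................................
195 ......................................
196 ......................................
197 ......................................
198 ......................................
199 ......................................
200 ......................................
201 ......................................
202 ......................................
203 ......................................
204 ......................................
205 ......................................
206 ......................................
```

arm_command --steps '[0, 0, -0.003, 0, 0, 0, 0, 0, 0, 0, 0.01, 0, 0, 0, 0.02, 0, 0.02, 0, 0, 0, 0.03, 0, 0, 0, 0.03, 0, 0, 0, 0.028, 0, 0.01, 0, 0, 0.0235, 0.044, 0, 0, 0.0235, 0.044, 0, 0, 0.024, 0.044, 0, 0, 0, 0, 0, 0, 0, 0, 0]'

```text
clock: 20.2
position: [575.8, -101.0, 157.9]
ee_rot: [-0.685, 0.729, -0.002, 0.001]
contact_force: [0.3, -0.6, -0.3]
gripper_width: 11.2
grasp_force: 59.5
```

Run:
```python
from h import *
S=np.array([588.5,129,0]);ex=np.array([.998,-.062,0]);ey=np.array([.062,.998,0])
s=read_state();P=np.array(s["position"]);print(P,s["gripper_width"],s["contact_force"],"local",(P-S)@ex,(P-S)@ey)
for t in(15,20,25,30):
    r=np.radians(t);H=P+(131*np.cos(r)-3.5*np.sin(r))*ey+[0,0,3-131*np.sin(r)-3.5*np.cos(r)];print(t,proj("scene",H),proj("top",H))
diff("scene",proj("scene",H),"pics/s3.png",18);diff("top",proj("top",H),"pics/t3.png",14)
```

```text
[ 575.8 -101.   157.9] 11.226768251557024 [ 0.3 -0.6 -0.3] local 1.607002895647387 -230.3343294492711
15 [274.6 225.5] [262.2 169. ]
20 [273.4 228.6] [263.2 169.7]
25 [272.  231.7] [264.5 170.5]
30 [270.4 234.9] [266.  171.2]
scene x0 252
216 4...................................
217 ....................................
218 ....................................
219 ....................................
220 ....................................
221 3...................................
222 3...................................
223 3..............66666................
224 3............6667777666.............
225 4...........6677777777766...........
226 3...........67777777777776..........
227 3...........677777777777776.........
228 23..........6777777777777776........
229 123444.....4.6777777777777776.......
230 1112223....4.6677777777777776.......
231 1111002........67777777777776.......
232 11111014.....446677777777776........
233 11111124...44434.66777777766........
234 0111233444....444..6666666..........
235 00123444.......444444...4444........
236 012344...........4444333444.........

[... 849 characters left out ...]
.......
164 666555544444444.............
165 6665555444444446777.........
166 66655554444444457887........
167 66.65554444444457887........
168 6.665555444444447888........
169 .666555544444444.788........
170 66665555444444446788.....7..
171 66665555444444445788........
172 66666555544444445787........
173 6666655554444444477.........
174 66666555544444444...........
175 6666655554444444456.........
176 .666655554444444445.........
177 .66666555444444444..........
178 6666665554444444446.........
179 .666665554444444445.........
180 .......555444444445.........
181 66666655..444444444.........
182 66666655554..4444446........
183 6666666555444..44445........
184 666666655544444.4445........
```

The glass blob is centred at (272,228.8) in scene, which gives a pitch of about 20–25°. The press geometry gives 24.7°. The target is 24.7 ± 7°. Moving under the socket.

arm_command --steps '[-0.015, 0.0016, 0, 0, -0.02, 0, 0, 0, -0.02, 0, 0, 0, -0.02, 0, 0, 0, -0.015, 0, 0, 0, -0.012, 0, 0, 0, -0.01, 0, 0, 0, 0, 0, 0, 0, 0, 0, 0, 0]'

```text
clock: 21.42
position: [579.4, 11.2, 156.0]
ee_rot: [-0.684, 0.729, 0.0, -0.0]
contact_force: [-0.2, 0.1, -0.5]
gripper_width: 11.4
grasp_force: 59.5
```

Run:
```python
from h import *
S=np.array([588.5,129,0]);ex=np.array([.998,-.062,0]);ey=np.array([.062,.998,0])
s=read_state();P=np.array(s["position"]);print(P,s["gripper_width"],s["contact_force"],"local",(P-S)@ex,(P-S)@ey)
for t in(15,20,25,30):
    r=np.radians(t);H=P+(131*np.cos(r)-3.5*np.sin(r))*ey+[0,0,3-131*np.sin(r)-3.5*np.cos(r)]
    E=P+(-75*np.cos(r)-4*np.sin(r))*ey+[0,0,3+75*np.sin(r)-4*np.cos(r)]
    print(t,"head",proj("scene",H),proj("top",H),"end",proj("scene",E))
im=get_image("scene")[:,:,::-1];cv2.imwrite("pics/s5.png",im);cv2.imwrite("pics/t5.png",get_image("top")[:,:,::-1])
cv2.imwrite("pics/H.png",cv2.resize(im[130:250,230:360],None,fx=5,fy=5,interpolation=2))
```

```text
[579.4  11.2 156. ] 11.446610813298047 [-0.2  0.1 -0.5] local -1.7995468271181672 -118.10843332603235
15 head [302.8 205.9] [231.2 168.9] end [249.8 229.1]
20 head [301.6 208.9] [232.5 169.7] end [250.2 227.3]
25 head [300.1 212. ] [234.  170.4] end [250.9 225.4]
30 head [298.5 215.1] [235.7 171.1] end [251.7 223.5]
```

View pics/H.png

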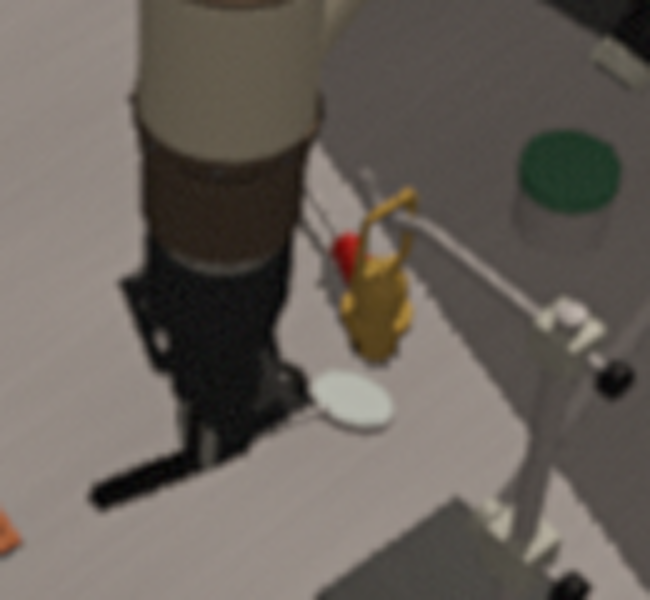

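The glass is at (300.6,210) and the handle end at (249.6,229.3). Their direction gives a pitch of about 20°, which is inside the band but near its edge. The socket is hanging clear at (375,310) in the crop. I'll press once more for about 4.5° extra.

arm_command --steps '[0.02, 0, 0, 0, 0.03, 0, 0, 0, 0.03, 0, 0, 0, 0.02, -0.0365, -0.048, 0, 0, -0.0365, -0.048, 0, 0, 0, -0.048, 0, -0.03, 0, 0, 0, -0.035, 0, 0, 0, -0.03, 0, 0, 0, -0.009, 0, 0, 0, 0, 0, 0, 0]'

```text
clock: 22.9
position: [651.9, 10.7, 299.1]
ee_rot: [-0.685, 0.729, 0.0, -0.0]
contact_force: [0.1, 0.5, -1.2]
gripper_width: 11.7
grasp_force: 59.5
```

arm_command --steps '[0, 0, -0.005, 0, 0, 0, -0.005, 0, 0, 0, -0.005, 0, 0, 0, -0.005, 0, 0, 0, -0.005, 0, 0, 0, -0.005, 0, 0, 0, -0.005, 0, 0, 0, -0.005, 0, 0, 0, 0, 0]'

```text
clock: 24.02
position: [652.3, 11.1, 340.1]
ee_rot: [-0.684, 0.729, -0.001, 0.0]
contact_force: [0.5, -1.3, -2.5]
gripper_width: 10.9
grasp_force: 58.6
```

arm_command --steps '[0, 0, 0.01, 0, 0, 0, 0.02, 0, 0.02, 0, 0.01, 0, 0.03, 0, 0, 0, 0.03, 0, 0, 0, 0.024, 0, 0, 0, 0, 0.0365, 0.048, 0, 0, 0.035, 0.048, 0, 0, 0, 0.046, 0, -0.03, 0, 0, 0, -0.03, 0, 0, 0, -0.02, 0, 0, 0, -0.012, 0, 0, 0, 0, 0, 0, 0, 0, 0, 0, 0]'

```text
clock: 25.9
position: [579.8, 3.3, 157.3]
ee_rot: [-0.684, 0.729, -0.0, -0.0]
contact_force: [-0.8, 1.0, -0.4]
gripper_width: 11.2
grasp_force: 60.4
```

Run:
```python
from h import *
S=np.array([588.5,129,0]);ex=np.array([.998,-.062,0]);ey=np.array([.062,.998,0])
s=read_state();P=np.array(s["position"]);print(P,s["gripper_width"],s["contact_force"],"local",(P-S)@ex,(P-S)@ey)
for t in(15,20,25,30):
    r=np.radians(t);H=P+(131*np.cos(r)-3.5*np.sin(r))*ey+[0,0,3-131*np.sin(r)-3.5*np.cos(r)]
    E=P+(-75*np.cos(r)-4*np.sin(r))*ey+[0,0,3+75*np.sin(r)-4*np.cos(r)]
    print(t,"head",proj("scene",H),"end",proj("scene",E),"d",proj("scene",H)-proj("scene",E))
diff("scene",(300,210),"pics/s3.png",14);diff("scene",(254,226),"pics/s3.png",13)
```

```text
[579.8   3.3 157.3] 11.16973358790763 [-0.8  1.  -0.4] local -0.907429791248992 -125.99716218300529
15 head [301.1 207.1] end [247.6 230.5] d [ 53.4 -23.4]
20 head [299.8 210.1] end [248.1 228.7] d [ 51.7 -18.6]
25 head [298.4 213.2] end [248.8 226.8] d [ 49.6 -13.6]
30 head [296.7 216.4] end [249.6 224.9] d [47.2 -8.5]
scene x0 286
196 ............................
197 ............................
198 ............................
199 ............................
200 ............................
201 ............................
202 ............................
203 ............................
204 ............................
205 ............................
206 ............................
207 ....13......................
208 ...24556666.................
209 ...2566666666...............
210 1..246766666666.............
211 11..4666666666666...........
212 ....56666666666666..........
213 .....66666666666666.........
214 ...4..6666666666666.........
215 ....44..66666666666.........
216 ...4434.66666666666.........
217 44...4334.66666666..........
218 ......44344.......4.........
219 ..
[... 277 characters left out ...]
..............3210
217 ......................4210
218 ......................4310
219 .......................310
220 ......................4210
221 .....................32100
222 ..................33210000
223 .............4433210000000
224 ...........432210000000000
225 ........432210000000000001
226 .....432210000000000001122
227 .....310000000000001123344
228 ....420000000000112334....
229 ....410000000112334.......
230 ....421000122334..........
231 .....42122344.............
232 ......4344................
233 ..........................
234 ..........................
235 ..........................
236 ..........................
237 ..........................
238 ..........................
```

arm_command --steps '[-0.005, 0, 0.001, 0, -0.0045, 0, 0.001, 0, 0, 0, 0, 0, 0, 0, 0, 0]'

```text
clock: 26.5
position: [580.5, 13.4, 155.2]
ee_rot: [-0.685, 0.729, -0.0, -0.0]
contact_force: [0.6, 0.3, -0.6]
gripper_width: 11.0
grasp_force: 60.4
```

Run:
```python
from h import *
S=np.array([588.5,129,0]);ex=np.array([.998,-.062,0]);ey=np.array([.062,.998,0])
s=read_state();P=np.array(s["position"]);print(P,"local",(P-S)@ex,(P-S)@ey)
im=get_image("scene");x0,y0=280,150
a=im[y0:y0+80,x0:x0+45].astype(int);b=cv2.imread("pics/s3.png")[y0:y0+80,x0:x0+45,::-1].astype(int)
g=((np.abs(a-b).max(2)>18)&(a.min(2)>125)).astype(np.uint8)
k,l,st,ce=cv2.connectedComponentsWithStats(g)
for i in range(1,k):
    if st[i,4]>60:
        r=st[i];c=np.array([x0+r[0]+(r[2]-1)/2,y0+r[1]+(r[3]-1)/2]);print("glass",r,c,ce[i]+[x0,y0]);Q=plane("scene",ce[i]+[x0,y0],103);print(Q,"local",(Q-S)@ex,(Q-S)@ey)
m=cv2.inRange(cv2.cvtColor(im,cv2.COLOR_RGB2HSV),(12,100,40),(32,255,255))[165:206,290:318]
for i,r in enumerate(m):print(165+i,''.join('#' if v else '.' for v in r))
for z in(164,188,220):print(z,proj("scene",S+[0,0,z]))
```

```text
[580.5  13.4 155.2] local -0.8330313595585911 -115.86629520860313
glass [ 13  57  15  10 104] [300.  211.5] [299.7 211.7]
[586.3 126.8 103. ] local -2.0706187300737997 -2.3534828188853263
165 ............................
166 ............................
167 .....................#......
168 ....................###.....
169 ..................######....
170 .................######.....
171 ...............#####.##.....
172 ..............####....#.....
173 .............####...........
174 .............#..............
175 .............#..............
176 ............#...............
177 ............#........#......
178 ............#.......##......
179 ............#.......##......
180 ............#.......##......
181 ...........####...###.......
182 ...........#########........
183 ...........#########........
184 ...........##########.......
185 ..........###########.......
186 ..........###########.......
187 ..........###########.......
188 .........############.......
189 ........#############.......
190 ........##############......
191 ........##############......
192 ........##############......
193 ........##############......
194 .........#############......
195 .........#############......
196 ..........###########.......
197 ..........##########........
198 ...........########.........
199 ...........########.........
200 ............#######.........
201 .............####...........
202 ............................
203 ............................
204 ............................
205 ............................
164 [302.6 197.8]
188 [303.3 192. ]
220 [304.3 184.1]
```

The glass is within about 5 mm of the socket axis. One small correction, let it settle, then hand in.

arm_command --steps '[-0.003, -0.001, 0, 0, 0, 0, 0, 0, 0, 0, 0, 0, 0, 0, 0, 0, 0, 0, 0, 0, 0, 0, 0, 0, 0, 0, 0, 0, 0, 0, 0, 0]'

```text
clock: 27.55
position: [581.7, 16.2, 155.2]
ee_rot: [-0.685, 0.729, 0.0, -0.0]
contact_force: [-0.3, -0.5, -0.5]
gripper_width: 11.1
grasp_force: 60.4
```

Run:
```python
from bench import *
s=read_state();print(s["clock"],s["position"],s["gripper_width"],s["grasp_force"])
print(job_done())
```

```text
27.55 [581.65006309  16.20754417 155.22233923] 11.084113708274021 60.378770382958464
the job is handed in; nothing more can be done
None
```

I handed the job in at 27.6 s, with no verdict returned: the socket hangs free on the hook, and the mirror is held still beneath it, tilted about 23–24° towards the camera (target about 24.7°), with the glass centre an estimated 5 mm or less from the socket's axis.

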